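# Release the latched key on the switch unit

## Robot

A 7-joint arm with a two-finger parallel gripper is mounted at the origin on the work surface. World frame = base frame: x ahead of the robot, y to its left, z up, the work surface at z = 0. Lengths are in m, angles in rad, forces in N, time in s.
With the tool pointing down it reaches from about 0.35 to 0.9 m from the base axis. Payload 8.1 kg.
Tool frame: the origin (TCP) lies at the very end of the fingers, on their centre line; the grasp point (between the pads) lies 19 mm behind it; z points along the fingers, y is the line along which they close (so a half turn about z gives the same grasp; the last joint's range is limited). The gripper opens to 92 mm and grips with 3 to 60 N. Pads are 19 mm wide; open, the fingers measure 130 mm over their backs; the gripper's body (75 mm by 190 mm) begins 47 mm behind the grasp point.
Start: joints at [1.04, 0.434, 0.025, 1.573, -0.012, 1.134, -0.075], TCP at [0.259, -0.569, 0.227] pointing down, gripper open.
Joint ranges: [-2.62, 2.62], [-0.44, 2.09], [-1.27, 1.32], [0.08, 2.57], [-1.32, 4.46], [0.12, 2], [-2.74, 2.74]. Speed limits (rad/s): [2.22, 2.22, 3.01, 3.01, 3.14, 3.14, 3.14].

## Interface

Orientations are given as a rotation vector (axis times angle).
In Python, from cell import arm gives the robot as it stands.
- The arm moves only by the tool jog_arm, never from a script. Its argument "rows" is a list of rows, each a list of 3 entries, a list of its own where there are three numbers: the shift along the world's x, y, z in cm, then the turn, a rotation vector about the world's x, y, z in degrees, then the opening, from 0 (shut) to 1 (fully open). A call has 1 to 8 rows; each row is the pose to reach, as a shift and turn from the pose commanded when the call began; what a row does not reach only later rows make up. A row lasts 1/8 s, in which the tool goes at most 62.5 mm and 10.7 degrees, less where a joint would pass 70% of its speed; a pose out of reach is approached as far as the arm can. A call with a gripper value outside its range is refused whole. The fingers move at their own pace and stop on an object; "newtons" is the grip in N (left out, the last holds). Time passes only in rows, so rows that repeat a pose let the fingers close. It gives the time, the measured TCP pose, the force, the opening and the grip force at its end, in the units of the state.
- arm.observe(): the state, without advancing time (a new reading comes with each control period).
- arm.get_image(name): name is "scene" or "top" or "wrist"; returns a dict with "img" (400x640x3 uint8, red, green, blue), "depth" (400x640 float32, m along the optical axis (not along the pixel's ray), 0 where there is no reading), "fx", "fy", "cx", "cy" (pixels), "rvec" (rotation vector, rad) and "tvec" (3), from world to camera coordinates, as OpenCV has them; the wrist camera has in their place "mount" (4x4, takes a point from camera to tool coordinates, whose origin is the TCP and whose axes are the flange's). Camera axes: x right, y down, z forward; pixel columns grow to the right and rows downward; lengths in m; the calibration is good to about 2 mm. A picture is of the moment at which its call begins: read the wrist's pose just before it.
- arm.sign_off(): hands the job in; it is judged then, once.
The state is a dict: "clock": time; "joints": joint angles; "dq": joint speeds; "joint_efforts": joint torques, N m; "position": TCP position; "ee_rot": TCP orientation; "force": force on the tool from outside, world axes, zero at the start; "ft_torque": the same for the moment, N m; "width": opening from 0.0 (shut) to 1.0 (fully open); "gripper_force": force on a finger pad.
Only numpy, scipy, OpenCV 4.12 (cv2) and the standard library are available. Lean on these libraries where they do the work, as an engineer would, in place of code of your own. Each camera call takes 0.05 s, during which the arm holds its last target. There are 200 camera calls.

## Task

One of the four white keys on the grey switch unit is latched down. With the fingertips, tap all four lightly, one after another, beginning at the key next to the indicator window, to feel which one it is; then press that key in and let it go, so that it pops up and the indicator turns from red to green. Do not push the other keys right in, and leave the things around the unit where they are.

Things in the scene. Friction and masses are not known exactly. Their poses are not given: they have to be found in the camera images.
- unit: Low grey switch unit fixed to the bench, 200 mm (x) by 340 mm (y), top at 66 mm. Origin at the centre of its underside; x away from the robot at yaw 0, y along the row of keys towards the indicator window, z up. The keys are in a row at x = -40 mm, y = 55, 0, -55 and -110 mm.
- key_a: One of the four identical keys (names in no order). Origin on the key's axis at the unit's top surface, 66 mm above the bench; axes as the unit's. A fixed grey bezel 42 mm (x) by 40 mm (y), 6 mm high, holds a white cap 32 by 28 mm. This pose is the bezel's: it does not tell the cap's height. Top of the cap above this origin: 16 mm if the key is up, 13 mm if latched.
- key_b: Another of the four keys, same sizes and origin as key_a. Feel of any key that is up: straight down on a spring, it starts to give at 2.5 N, then 0.8 N more for each mm; it stops hard 6.5 mm down and springs back when let go.
- key_c: Another of the four keys, same sizes, origin and feel as told for the others: any of the four may be the latched one.
- key_d: Another of the four keys, same sizes and origin as key_a. Feel of whichever key is latched: it does not give below about 6.5 N; pushed 2 mm further in (about 10 N) the latch lets go with the indicator turning green; it stops hard 3.5 mm in from latched (12 N), and pops up as the finger leaves.
- window (a point): Centre of the black-framed indicator window, 34 mm (x) by 62 mm (y), on the unit's top beside the first key, at x = -40, y = 123 mm of the unit. It cannot be worked by hand.
- flag (a joint): Slide of the white shutter in the indicator window, in m: 0 = red shows, a key is latched; 0.026 = green shows, no key is latched. It stays at 0 until the latched key is pushed in far enough, then goes over at once, and the key pops up as it is let go.
- bail (a joint): Slide of a bar hidden inside the unit under the keys, in m, down positive: 0 at rest; a key that is up, pushed in more than 5 mm, carries it down (it is to stay at 0). Neither the latched key nor anything else moves it.
- adapter: Loose brass waveguide adapter, 42 mm long (x), 42 mm wide and high, 0.12 kg, standing on the rear part of the unit's top. Origin at the centre of its underside. Not to be moved.
- dust_cap: Loose red plastic dust cap, 24 mm across, 20 mm high, standing on the rear part of the unit's top. Origin at the centre of its underside. Not to be moved.
- kit_case: Closed wooden calibration case, 170 mm (x) by 120 mm (y), 47 mm high, on the bench beside the unit's end away from the window. Origin at the centre of its underside. Not to be moved.
- driver: Screwdriver lying along its x on the bench, beside the window end of the unit. Origin at its underside. Not to be moved.

How it is judged:
By the outcome, as a careful person would: the job done as asked, in the order asked, and still so for the second after the job is handed in, with the robot touching nothing.
It also fails if it takes over 48 s, if anything falls off the work surface, if the arm or the gripper's body presses on something with over 40 N, if the wrist force passes 120 N, or if a joint passes its speed limit or range.

## Working session

There is one attempt and no reset: what is moved stays moved. The work goes in short steps, Python scripts to look and compute and a tool call to move; the robot and the scene stay as the last step left them, time stands still between calls to the robot, and variables do not carry over. Pictures are saved under pics/ and viewed, at most 10 in all, crops included, and the job is handed in when it is done.

Besides the shell and the picture viewer there is one more tool, called as name(argument=value, ...) on one line, values as JSON. jog_arm: Moves the arm, as the interface text tells. Its arguments: {"type":"object","properties":{"rows":{"type":"array","items":{"type":"array"}},"newtons":{"type":"number"}},"required":["rows"]}

```bash
mkdir -p pics; cat > h.py <<'E'
import numpy as np, cv2
from cell import arm
def cast(im,uv,z):
    R,_=cv2.Rodrigues(np.array(im["rvec"],float)); t=np.array(im["tvec"],float).ravel()
    d=R.T@np.array([(uv[0]-im["cx"])/im["fx"],(uv[1]-im["cy"])/im["fy"],1.])
    c=-R.T@t
    return c+d*(z-c[2])/d[2]
def save(n,img): cv2.imwrite(n,cv2.cvtColor(img,cv2.COLOR_RGB2BGR))
E
python3 - <<'E'
from h import *
import pickle
for n in("top","scene"):
    im=arm.get_image(n); save(f"pics/{n}.png",im["img"]); pickle.dump(im,open(n+".pkl","wb"))
s=arm.observe(); print(s)
E
```

```text
{'clock': 0.1, 'joints': array([ 1.04040893,  0.43515854,  0.02497134,  1.57398561, -0.01158635,
        1.13403109, -0.07510656]), 'dq': array([ 0.0002694 , -0.00170603, -0.00120247, -0.00144069, -0.00013433,
        0.0013196 ,  0.00047953]), 'joint_efforts': array([ 3.95060575e-03, -6.69126749e+01,  9.88604464e-01, -3.15143108e+01,
       -6.04178058e-02,  3.75467318e-02,  5.25903170e-05]), 'position': array([ 0.25904427, -0.56828304,  0.22602812]), 'ee_rot': array([-3.06868715e+00, -6.66460130e-01,  6.94762100e-04]), 'force': array([ 0.54877531, -0.43300947,  0.20154503]), 'ft_torque': array([-0.0405403 , -0.02022217, -0.00175965]), 'gripper_force': 0.0, 'width': 0.9970796258671841}
```

View pics/top.png

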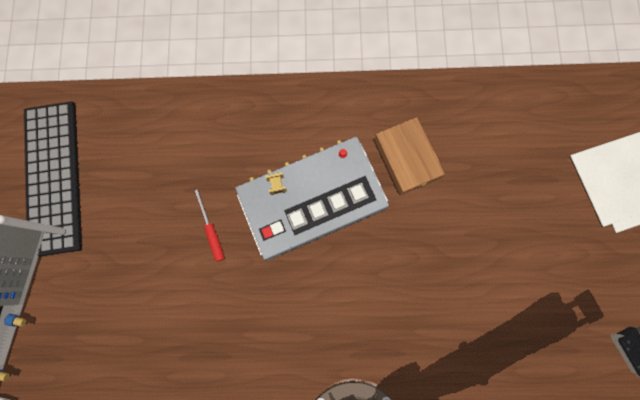

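View pics/scene.png

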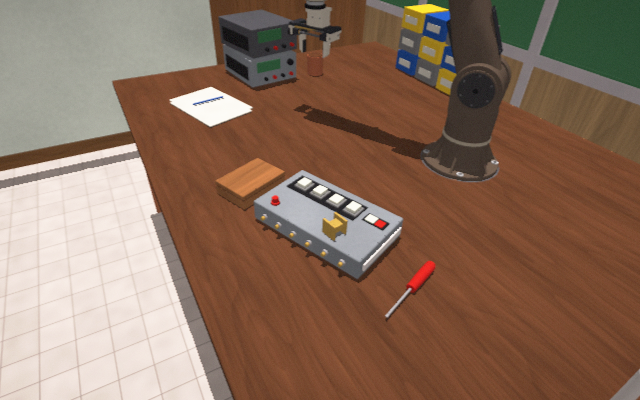

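The top view shows the unit. The keys are at about (297,218), (317,209), (337,200) and (358,191), and the window is at (272,230), showing red. The adapter is at (277,184), the dust cap at (343,154), and the case and driver sit beside the unit. Next I'll measure the cap centres.

```bash
cat > m.py <<'E'
from h import *
import pickle
for n,approx in(("top",[(297,218),(317,209),(337,200),(358,191)]),("scene",[(354,208),(337,200),(320,191),(304,184)])):
    im=pickle.load(open(n+".pkl","rb")); hsv=cv2.cvtColor(im["img"],cv2.COLOR_RGB2HSV)
    m=((hsv[...,2]>170)&(hsv[...,1]<50)).astype(np.uint8)
    k,l,st,c=cv2.connectedComponentsWithStats(m)
    P=[]
    for a in approx:
        j=min((i for i in range(1,k) if st[i,4]>20),key=lambda i:np.hypot(*(c[i]-a)))
        p=cast(im,c[j],.0805 if n=="top" else .079);P.append(p);print(n,c[j].round(1),st[j,4],p.round(4),im["depth"][int(c[j][1]),int(c[j][0])])
    P=np.array(P); d=P[0]-P[3]; print("len",np.linalg.norm(d),"yaw of unit deg",np.degrees(np.arctan2(d[1],d[0]))-90)
s=arm.observe();R,_=cv2.Rodrigues(s["ee_rot"]);print(R.round(3),s["position"])
E
python3 m.py
```

```text
top [297.  218.1] 184 [0.5207 0.1271 0.0805] 1.1264995
top [317.3 209.6] 187 [0.5407 0.0762 0.0805] 1.1331247
top [337.5 200.5] 176 [0.5623 0.0256 0.0805] 1.132919
top [357.8 191.9] 175 [ 0.5828 -0.0254  0.0805] 1.1358589
len 0.1645984777150341 yaw of unit deg 22.147409862317517
scene [353.2 205.9] 93 [0.5199 0.1266 0.079 ] 1.0260649
scene [335.9 198.2] 90 [0.5429 0.0787 0.079 ] 1.0484152
scene [335.9 198.2] 90 [0.5429 0.0787 0.079 ] 1.0484152
scene [335.9 198.2] 90 [0.5429 0.0787 0.079 ] 1.0484152
len 0.053124389254271105 yaw of unit deg 25.5950043410308
[[ 0.91   0.415 -0.001]
 [ 0.415 -0.91   0.001]
 [-0.    -0.001 -1.   ]] [ 0.25904427 -0.56828304  0.22602812]
```

jog_arm(rows=[[[2,5.5,0],[0,0,0],0],[[4,11,0],[0,0,0],0],[[6,16.5,0],[0,0,0],0],[[8.5,22,0],[0,0,0],0],[[10.5,27.5,0],[0,0,-1],0],[[12.5,33,0],[0,0,-2],0],[[14.5,38.5,0],[0,0,-2.4],0],[[17,44,0],[0,0,-2.4],0]], newtons=20)

```text
clock: 1.1
position: [0.4293, -0.127, 0.2268]
ee_rot: [3.083, 0.601, -0.0]
force: [1.4, -0.9, 0.3]
width: 0.181
gripper_force: 0.0
```

jog_arm(rows=[[[2,5.5,-1],[0,0,0],0],[[4,11,-3],[0,0,0],0],[[6,16.5,-5],[0,0,0],0],[[8,22,-8],[0,0,0],0],[[9.2,25.6,-10],[0,0,0],0],[[9.2,25.6,-11],[0,0,0],0],[[9.2,25.6,-11],[0,0,0],0],[[9.2,25.6,-11],[0,0,0],0]])

```text
clock: 2.1
position: [0.5214, 0.1258, 0.1173]
ee_rot: [3.083, 0.599, 0.0]
force: [-1.4, -0.2, 0.7]
width: 0.006
gripper_force: 0.0
```

```bash
python3 - <<'E'
from h import *
im=arm.get_image("scene"); save("pics/s2.png",cv2.resize(im["img"][110:310,200:460],(780,600),interpolation=2))
s=arm.observe();print(s["clock"],s["position"],s["force"],s["width"])
E
```

```text
2.15 [0.52159977 0.1259125  0.11746943] [ 0.5182039   0.9084838  -0.34223631] 0.0058164530982665
```

View pics/s2.png

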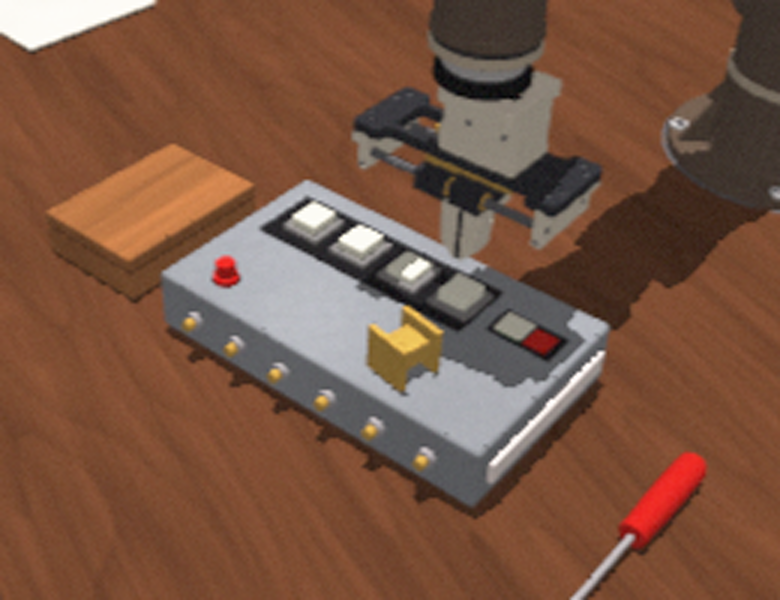

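The closed fingers hang above the first key, at about (462,290) in the crop. The indicator beside it shows red. Next I'll lower onto it gently.

jog_arm(rows=[[[0,0.1,-1.5],[0,0,0],0],[[0,0.1,-2.7],[0,0,0],0],[[0,0.1,-3.2],[0,0,0],0],[[0,0.1,-3.3],[0,0,0],0],[[0,0.1,-3.3],[0,0,0],0]])

```text
clock: 2.78
position: [0.5214, 0.1284, 0.0838]
ee_rot: [3.083, 0.602, 0.0]
force: [-0.9, -0.6, 0.4]
width: 0.008
gripper_force: 0.0
```

jog_arm(rows=[[[0,0,-0.1],[0,0,0],0],[[0,0,-0.2],[0,0,0],0],[[0,0,-0.25],[0,0,0],0],[[0,0,-0.25],[0,0,0],0]])

```text
clock: 3.28
position: [0.5215, 0.1284, 0.0814]
ee_rot: [-3.083, -0.602, -0.001]
force: [0.1, -1.0, 3.6]
width: 0.002
gripper_force: 1.5
```

jog_arm(rows=[[[0,0,-0.1],[0,0,0],0],[[0,0,-0.15],[0,0,0],0],[[0,0,-0.15],[0,0,0],0]])

```text
clock: 3.65
position: [0.5215, 0.1284, 0.0798]
ee_rot: [-3.083, -0.602, -0.001]
force: [0.3, -0.1, 3.5]
width: 0.004
gripper_force: 2.2
```

The first key gives way at 3.5 N, so it is up. Next I'll tap the second.

jog_arm(rows=[[[0,0,1.5],[0,0,0],0],[[1,-2.5,1.5],[0,0,0],0],[[2.1,-5.1,1.5],[0,0,0],0],[[2.1,-5.1,1.3],[0,0,0],0],[[2.1,-5.1,0.4],[0,0,0],0],[[2.1,-5.1,0.2],[0,0,0],0],[[2.1,-5.1,0.1],[0,0,0],0],[[2.1,-5.1,0.1],[0,0,0],0]])

```text
clock: 4.65
position: [0.5421, 0.0777, 0.0807]
ee_rot: [-3.083, -0.603, 0.0]
force: [-0.2, 0.1, -0.4]
width: 0.009
gripper_force: 0.0
```

jog_arm(rows=[[[0,0,-0.1],[0,0,0],0],[[0,0,-0.1],[0,0,0],0]])

```text
clock: 4.9
position: [0.5423, 0.0773, 0.0798]
ee_rot: [3.083, 0.602, 0.0]
force: [-0.4, 0.5, 0.8]
width: 0.006
gripper_force: 0.0
```

No contact at a height where the first key already pushed back. I'll go a little lower.

jog_arm(rows=[[[0,0,-0.05],[0,0,0],0],[[0,0,-0.1],[0,0,0],0],[[0,0,-0.1],[0,0,0],0]])

```text
clock: 5.28
position: [0.5424, 0.0773, 0.0793]
ee_rot: [3.083, 0.602, 0.001]
force: [-1.8, -0.9, 6.9]
width: 0.002
gripper_force: 3.3
```

The second key is stiff: 6.9 N at 79.3 mm, 3 mm lower than an up key, so it is the latched one. I'll still tap the other two as asked.

jog_arm(rows=[[[0,0,1.6],[0,0,0],0],[[1,-2.5,1.6],[0,0,0],0],[[2,-5.1,1.6],[0,0,0],0],[[2,-5.1,1.4],[0,0,0],0],[[2,-5.1,0.5],[0,0,0],0],[[2,-5.1,0.3],[0,0,0],0],[[2,-5.1,0.15],[0,0,0],0],[[2,-5.1,0.1],[0,0,0],0]])

```text
clock: 6.28
position: [0.5618, 0.0272, 0.0798]
ee_rot: [-3.082, -0.604, 0.001]
force: [-2.0, 1.5, 4.7]
width: 0.009
gripper_force: 2.2
```

jog_arm(rows=[[[0,0,0],[0,0,0],0]])

```text
clock: 6.4
position: [0.562, 0.0271, 0.0799]
ee_rot: [-3.083, -0.603, 0.0]
force: [-2.7, 1.1, 5.0]
width: 0.004
gripper_force: 2.2
```

jog_arm(rows=[[[0,0,1.5],[0,0,0],0],[[1,-2.5,1.5],[0,0,0],0],[[2,-5.1,1.5],[0,0,0],0],[[2,-5.1,1.3],[0,0,0],0],[[2,-5.1,0.4],[0,0,0],0],[[2,-5.1,0.2],[0,0,0],0],[[2,-5.1,0],[0,0,0],0],[[2,-5.1,0],[0,0,0],0]])

```text
clock: 7.4
position: [0.5819, -0.0239, 0.0798]
ee_rot: [-3.083, -0.604, 0.001]
force: [-2.6, 1.1, 4.3]
width: 0.002
gripper_force: 2.2
```

jog_arm(rows=[[[0,0,0],[0,0,0],0]])

```text
clock: 7.52
position: [0.5819, -0.024, 0.0799]
ee_rot: [-3.083, -0.603, 0.001]
force: [-3.0, 1.5, 4.8]
width: 0.011
gripper_force: 2.2
```

Keys 3 and 4 give way, so both are up. I'll go back to the second key and press it in.

jog_arm(rows=[[[0,0,2],[0,0,0],0],[[-2,5,2],[0,0,0],0],[[-4,10.2,2],[0,0,0],0],[[-4,10.2,2],[0,0,0],0],[[-4,10.2,0.5],[0,0,0],0],[[-4,10.2,0],[0,0,0],0],[[-4,10.2,-0.15],[0,0,0],0],[[-4,10.2,-0.2],[0,0,0],0]])

```text
clock: 8.52
position: [0.5421, 0.0757, 0.0773]
ee_rot: [3.083, 0.599, -0.002]
force: [-3.3, -1.1, 9.4]
width: 0.008
gripper_force: 4.9
```

jog_arm(rows=[[[0,0,-0.05],[0,0,0],0],[[0,0,-0.1],[0,0,0],0],[[0,0,-0.1],[0,0,0],0]])

```text
clock: 8.9
position: [0.5421, 0.0757, 0.0767]
ee_rot: [3.083, 0.599, -0.002]
force: [-5.6, -1.1, 10.4]
width: 0.006
gripper_force: 5.4
```

jog_arm(rows=[[[0,0,-0.05],[0,0,0],0],[[0,0,-0.05],[0,0,0],0],[[0,0,0.5],[0,0,0],0],[[0,0,1.5],[0,0,0],0],[[0,0,4],[0,0,0],0],[[0,0,8],[0,0,0],0],[[-2,-4,12],[0,0,0],0],[[-5,-9,14],[0,0,0],0]])

```text
clock: 9.9
position: [0.4933, -0.0133, 0.2188]
ee_rot: [3.083, 0.604, 0.005]
force: [-0.0, -1.7, 0.1]
width: 0.001
gripper_force: 0.0
```

jog_arm(rows=[[[-2,-5,0],[0,0,0],0],[[-4,-10,0],[0,0,0],0],[[-5,-14,0],[0,0,0],0],[[-5,-14,0],[0,0,0],0]])

```text
clock: 10.4
position: [0.441, -0.1567, 0.2167]
ee_rot: [3.084, 0.591, -0.001]
force: [-1.0, -0.1, -0.1]
width: 0.004
gripper_force: 0.0
```

```bash
python3 - <<'E'
from h import *
im=arm.get_image("scene"); save("pics/s3.png",cv2.resize(im["img"][110:310,200:460],(780,600),interpolation=2))
s=arm.observe();print(s["clock"],s["position"],s["force"],s["dq"].round(3))
E
```

```text
10.45 [ 0.44179314 -0.15444253  0.21674959] [-0.3605764   0.14592252  0.46962385] [-0.036  0.001 -0.04  -0.001 -0.007 -0.002 -0.014]
```

View pics/s3.png

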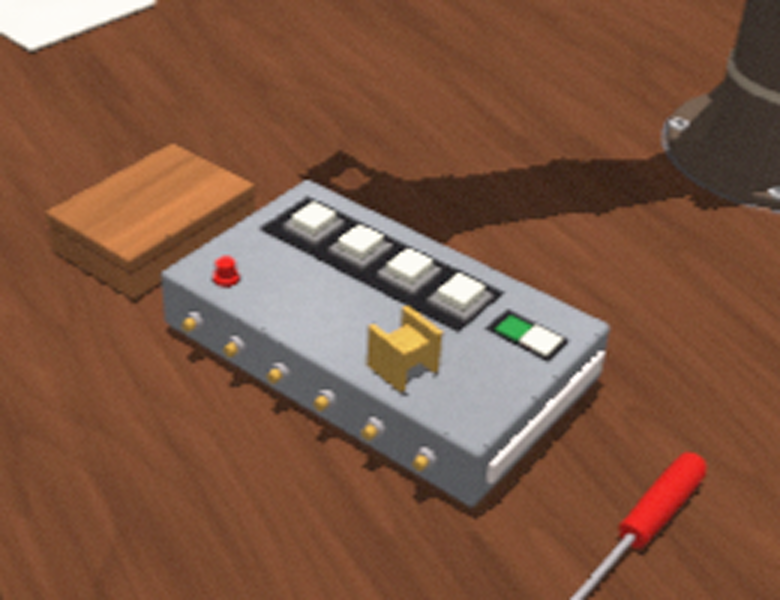

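The indicator at about (515,328) in the crop is now green, all four keys are up, and nothing around the unit has moved. The arm is clear.

```bash
python3 -c "
from cell import arm
print(arm.sign_off())"
```

```text
the job is handed in; nothing more can be done
None
```

I tapped all four keys in order from the window. The second was the latched one; I pressed it in and let it go, it popped up, the indicator turned green, and the job is handed in.

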